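# Let down the parts bin's drop gate with its winged key

## Robot

A 6-joint arm with a two-finger parallel gripper is mounted at the origin on the work surface. World frame = base frame: x ahead of the robot, y to its left, z up, the work surface at z = 0. Lengths are in m, angles in rad, forces in N, time in s.
With the tool pointing down it reaches from about 0.3 to 0.825 m from the base axis. Payload 5.4 kg.
Tool frame: the origin (TCP) lies at the centre of the arm's flange, where the gripper is bolted on; the fingertips stand tip_extent ahead of it and the grasp point (between the pads) lies 171 mm ahead of it (tip_extent is the distance from the TCP to the fingertips, in m); z points along the fingers, y is the line along which they close (so a half turn about z gives the same grasp; the last joint's range is limited). The gripper opens to 92 mm and grips with 3 to 60 N. Pads are 20 mm wide; open, the fingers measure 128 mm over their backs; the gripper's body (75 mm by 189 mm) begins 69 mm behind the grasp point.
Start: joints at [0.958, 0.158, 1.597, -0, 1.386, -0.21], TCP at [0.225, 0.529, 0.405] pointing down, gripper open.
Joint ranges: [-2.91, 2.91], [-0.94, 2.29], [0.18, 2.7], [-1.29, 4.43], [0.17, 2.64], [-3, 3]. Speed limits (rad/s): [2.57, 2.57, 3.14, 3.14, 3.14, 3.14].

## Interface

Orientations are given as a 3x3 rotation matrix whose columns are the frame's x, y, z axes.
In Python, from rig import state, grab_frame, job_done, tip_extent gives the robot as it stands.
- The arm moves only by the tool jog_arm, never from a script. Its argument "motion" is a list of rows, each an object of numbers: "x", "y", "z": the shift along the tool's x, y, z in m; "wx", "wy", "wz": the turn, a rotation vector about the tool's x, y, z in degrees; "gripper": the closure, from -1 (fully open) to 1 (shut). A call has 1 to 5 rows; each row shifts and turns the commanded pose from where the row before left it, along the tool's axes as they then stand; what a row does not reach is not made up. A row lasts 1/10 s, in which the tool goes at most 50 mm and 8.59 degrees, less where a joint would pass 70% of its speed; a pose out of reach is approached as far as the arm can. A call with a gripper value outside its range is refused whole. The fingers move at their own pace and stop on an object; "force" is the grip in N (left out, the last holds). Time passes only in rows, so rows that do not move let the fingers close. It gives the time, the measured TCP pose, the force, the opening and the grip force at its end, in the units of the state.
- state(): the state, without advancing time (a new reading comes with each control period).
- grab_frame(name): name is "scene" or "side" or "wrist"; returns a dict with "img" (480x640x3 uint8, red, green, blue), "K" (3x3 intrinsics, pixels), "k1" (the pictures are not rectified: a ray, as slopes to the right and down, at radius r is drawn at 1 + k1 r^2 times it, then the intrinsics apply), "rvec" (rotation vector, rad) and "tvec" (3), from world to camera coordinates, as OpenCV has them. Camera axes: x right, y down, z forward; pixel columns grow to the right and rows downward; lengths in m; the calibration is good to about 2 mm. A picture is of the moment at which its call begins. There is no depth.
- job_done(): hands the job in; it is judged then, once.
The state is a dict: "t": time; "joint_pos": joint angles; "qvel": joint speeds; "effort": joint torques, N m; "ee_pos": TCP position; "ee_rot": TCP orientation; "force": force on the tool from outside, world axes, zero at the start; "wrist_torque": the same for the moment, N m; "finger_gap": finger opening in m; "grip_force": force on a finger pad.
Only numpy, scipy, OpenCV 4.12 (cv2) and the standard library are available. Lean on these libraries where they do the work, as an engineer would, in place of code of your own. Each camera call takes 0.05 s, during which the arm holds its last target. There are 200 camera calls.

## Task

Let down the drop gate of the wooden parts bin by turning the brass winged key that stands close beside the bin's wall clockwise, seen from above, as far as it goes, then let go of it. Work the gate by its key only: do not press against the bin or its gate, and leave the look-alike wing screw on the lapping clamp as it is.

Things in the scene. Friction and masses are not known exactly. Their poses are not given: they have to be found in the camera images.
- key_grip (a point): Grip point of the brass winged gate key, on its upright axis 64 mm above the bench; x along the wings, z up, turns with the key. Wing bar 60 mm long, 10 mm thick, 48 to 74 mm above the bench; lobes 12 to 30 mm out rise to 82 mm: pinch the thickness at the middle. Gear box below, top 30 mm high. Bin wall (70 mm high) 38 mm from the axis; small loose parts from 60 mm off.
- gate_key (a joint): Turn of the gate key, rad: 0 gate shut, wings along the bin's wall (its x axis); grows clockwise seen from above to a hard stop at 1.40, gate down (geared 1:1, gate falls forward with the key). Starts between 0 and 0.25. Friction about 0.06 N m; stays where it is left.
- bin: Fixed wooden parts bin, 210 (x) x 200 (y) mm, walls 10 mm thick, 70 mm high (back 85). Origin on the bench, mid width; walls run from x = -120 to +90 mm. x points to its back, y to its left, z up. Gate hinged low between the side walls at x = -70 mm, drops to -x. Gate key outside the left (+y) wall at x = -70, y = +138 mm.
- clamp_screw (a joint): Turn of the look-alike brass wing screw on the lapping clamp, a separate dark steel block (110 x 85 mm) holding an upright brass piston; rad, clockwise positive, 0 at the start. Leave it alone.
Things that resemble listed ones, but are neither listed nor needed, are in the scene too. What is shaped like the part that bears key_grip but purple or turquoise is not meant.

How it is judged:
By the outcome, as a careful person would: the job done as asked, in the order asked, and still so for the second after the job is handed in, with the robot touching nothing.
It also fails if it takes over 32 s, if anything falls off the work surface, if the arm or the gripper's body presses on something with over 40 N, if the wrist force passes 120 N, or if a joint passes its speed limit or range.

## Working session

There is one attempt and no reset: what is moved stays moved. The work goes in short steps, Python scripts to look and compute and a tool call to move; the robot and the scene stay as the last step left them, time stands still between calls to the robot, and variables do not carry over. Pictures are saved under pics/ and viewed, at most 10 in all, crops included, and the job is handed in when it is done.

Besides the shell and the picture viewer there is one more tool, called after "Call:" as name(argument=value, ...), one argument or row to a line, values as JSON. jog_arm: Moves the arm, as the interface text tells. Its arguments: {"type":"object","properties":{"motion":{"type":"array","items":{"type":"object","properties":{"x":{"type":"number"},"y":{"type":"number"},"z":{"type":"number"},"wx":{"type":"number"},"wy":{"type":"number"},"wz":{"type":"number"},"gripper":{"type":"number"}}}},"force":{"type":"number"}},"required":["motion"]}

```bash
mkdir -p pics
python3 - <<'E'
from rig import *
import cv2
s=state();print(s['t'],s['ee_pos'],s['ee_rot'],tip_extent)
for n in("scene","side","wrist"):
    f=grab_frame(n);cv2.imwrite(f"pics/{n}0.png",f["img"][:,:,::-1]);print(n,f["K"],f["k1"],f["rvec"],f["tvec"])
E
```

```text
0.0 [0.22524809 0.52875993 0.40372657] [[-9.19973280e-01  3.91979640e-01 -1.06111640e-03]
 [ 3.91980887e-01  9.19972125e-01 -1.50763105e-03]
 [ 3.85236832e-04 -1.80291762e-03 -9.99998301e-01]] 0.1901
scene [[466.20195934   0.         326.03873862]
 [  0.         466.20195934 239.1017721 ]
 [  0.           0.           1.        ]] -0.12031228002163688 [ 2.04756122  1.1413571  -0.48770083] [-0.23537817 -0.23883395  1.1939713 ]
side [[512.50099484   0.         312.09908195]
 [  0.         512.50099484 238.92533098]
 [  0.           0.           1.        ]] -0.13378387805030983 [ 2.25201254 -0.80431506  0.3385185 ] [-0.38006455  0.25074174  0.63163009]
wrist [[351.44908881   0.         323.4358283 ]
 [  0.         351.44908881 239.24707374]
 [  0.           0.           1.        ]] -0.02508672907494601 [-2.42960003 -1.60666646 -0.21036072] [-0.57355351 -0.03031457  0.38974178]
```

View pics/scene0.png

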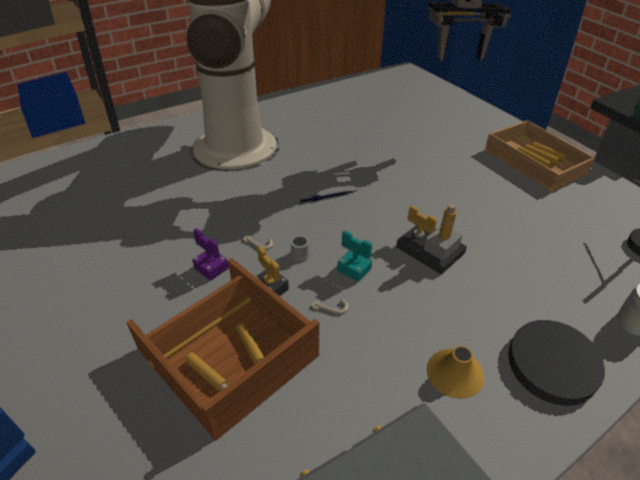

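View pics/side0.png

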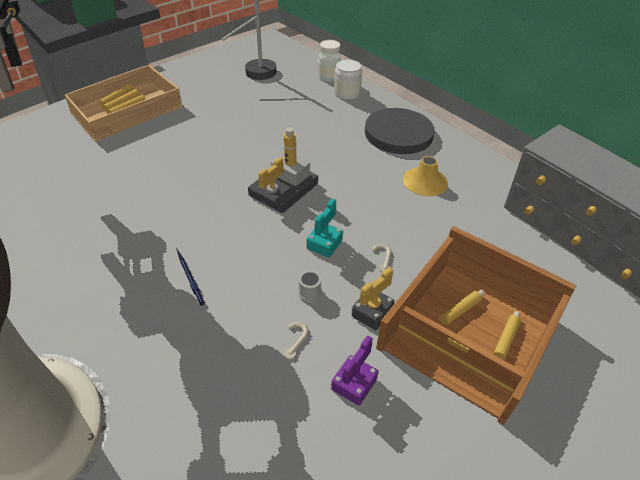

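The brass key is at about (268,270) in scene and (376,290) in side, next to the bin's wall. The purple, turquoise and clamp look-alikes stand apart from it.

```bash
cat > h.py <<'E'
import numpy as np, cv2
def load(f):
    R,_=cv2.Rodrigues(np.array(f["rvec"],float)); return R,np.array(f["tvec"],float)
def ray(f,uv):
    R,t=load(f); d=np.array([f["k1"],0,0,0,0.])
    p=cv2.undistortPoints(np.array([[uv]],float),f["K"],d)[0,0]
    return -R.T@t, R.T@np.array([p[0],p[1],1])
def onz(f,uv,z):
    c,d=ray(f,uv); return c+d*(z-c[2])/d[2]
def tri(f,a,g,b):
    A=[];B=[]
    for c,d in(ray(f,a),ray(g,b)):
        d=d/np.linalg.norm(d);P=np.eye(3)-np.outer(d,d);A.append(P);B.append(P@c)
    return np.linalg.lstsq(np.vstack(A),np.hstack(B),rcond=None)[0]
E
python3 - <<'E'
import cv2,numpy as np
a=cv2.imread('pics/scene0.png')[225:305,215:315];b=cv2.imread('pics/side0.png')[255:335,325:425]
cv2.imwrite('pics/crop.png',np.vstack([cv2.resize(i,(375,300),interpolation=cv2.INTER_CUBIC) for i in(a,b)]))
E
```

```text
(no output)
```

View pics/crop.png

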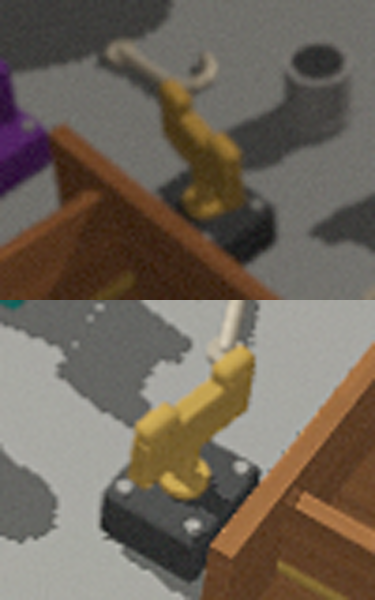

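Run:
```python
from rig import *; from h import *
s=grab_frame("scene");d=grab_frame("side")
A=tri(s,(261.1,248.5),d,(366.3,285.1));B=tri(s,(275.3,262.9),d,(388.2,269.7))
print("tri",A,B,(A+B)/2)
for f,a,b in((s,(261.1,248.5),(275.3,262.9)),(d,(366.3,285.1),(388.2,269.7))):
    a=onz(f,a,.082);b=onz(f,b,.082);print(a,b,(a+b)/2,np.degrees(np.arctan2(*(b-a)[1::-1])),np.linalg.norm(b-a))
print("wall scene",onz(s,(231,262),.07),onz(s,(317,320),.085))
print("wall side",onz(d,(383,343),.07),onz(d,(453,232),.085))
```

```text
tri [ 0.46747468 -0.14783596  0.08268116] [ 0.51144681 -0.14526194  0.08271285] [ 0.48946075 -0.14654895  0.08269701]
[ 0.46740898 -0.14886244  0.082     ] [ 0.51055504 -0.14443358  0.082     ] [ 0.48898201 -0.14664801  0.082     ] 5.86077046917613 0.04337277469334527
[ 0.46816882 -0.14608815  0.082     ] [ 0.51183249 -0.14541894  0.082     ] [ 0.49000065 -0.14575354  0.082     ] 0.8780688532391238 0.043668797114401005
wall scene [ 0.45936221 -0.20202323  0.07      ] [ 0.64867063 -0.14912829  0.085     ]
wall side [ 0.42598257 -0.22316617  0.07      ] [ 0.64165693 -0.15660197  0.085     ]
```

View pics/wrist0.png

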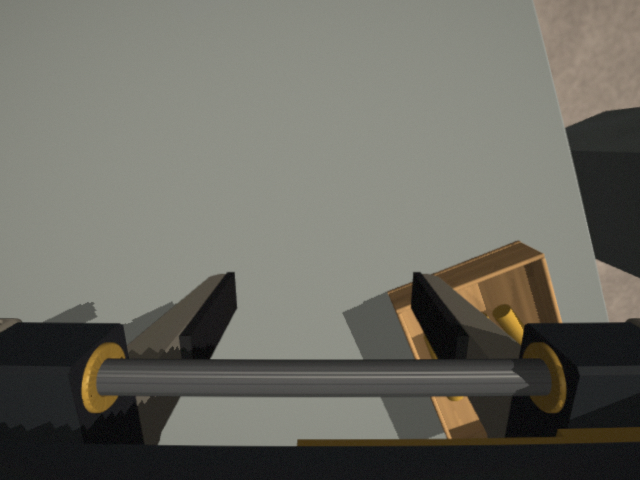

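Key axis is at about (0.489, -0.147) with the wings at about 3° world. The bin's x axis is at about 17°, so the key starts near 0.24 rad. I'll yaw the tool, then travel.

Call:
jog_arm(
  motion=[
    {"wz": -8.5, "gripper": 0.48},
    {"wz": -8.5},
    {"wz": -8.5},
    {"wz": -0.9, "x": -0.015, "y": -0.03},
    {"x": -0.015, "y": -0.046},
  ],
  force=25,
)

```text
validation failed for argument at $.mo...
```

Call:
jog_arm(
  motion=[
    {"x": -0.015, "y": -0.046},
    {"x": -0.015, "y": -0.046},
    {"x": -0.015, "y": -0.046},
    {"x": -0.015, "y": -0.046},
    {"x": -0.015, "y": -0.046},
  ],
)

```text
validation failed for argument at $.mo...
```

Call:
jog_arm(
  motion=[
    {"x": -0.015, "y": -0.046},
    {"x": -0.015, "y": -0.046},
    {"x": -0.015, "y": -0.046},
    {"x": -0.015, "y": -0.046},
    {"x": -0.015, "y": -0.046},
  ],
)

```text
validation failed for argument at $.mo...
```

Call:
jog_arm(
  motion=[
    {"x": 0, "y": 0, "z": 0, "wx": 0, "wy": 0, "wz": -8.5, "gripper": 0.48},
    {"x": 0, "y": 0, "z": 0, "wx": 0, "wy": 0, "wz": -8.5, "gripper": 0.48},
    {"x": 0, "y": 0, "z": 0, "wx": 0, "wy": 0, "wz": -8.5, "gripper": 0.48},
    {"x": -0.015, "y": -0.03, "z": 0, "wx": 0, "wy": 0, "wz": -0.9, "gripper": 0.48},
    {"x": -0.015, "y": -0.046, "z": 0, "wx": 0, "wy": 0, "wz": 0, "gripper": 0.48},
  ],
  force=25,
)

```text
t: 0.75
ee_pos: [0.2593, 0.4547, 0.4046]
ee_rot: [[-0.998, -0.061, 0.0], [-0.061, 0.998, 0.0], [-0.0, 0.0, -1.0]]
force: [1.4, 0.1, 1.0]
finger_gap: 0.0536
grip_force: 0.0
```

Call:
jog_arm(
  motion=[
    {"x": -0.015, "y": -0.047, "z": 0, "wx": 0, "wy": 0, "wz": 0, "gripper": 0.48},
    {"x": -0.015, "y": -0.047, "z": 0, "wx": 0, "wy": 0, "wz": 0, "gripper": 0.48},
    {"x": -0.015, "y": -0.047, "z": 0, "wx": 0, "wy": 0, "wz": 0, "gripper": 0.48},
    {"x": -0.015, "y": -0.047, "z": 0, "wx": 0, "wy": 0, "wz": 0, "gripper": 0.48},
    {"x": -0.015, "y": -0.047, "z": 0, "wx": 0, "wy": 0, "wz": 0, "gripper": 0.48},
  ],
)

```text
t: 1.25
ee_pos: [0.3479, 0.2225, 0.4048]
ee_rot: [[-0.998, -0.058, 0.001], [-0.058, 0.998, 0.0], [-0.001, 0.0, -1.0]]
force: [0.2, -0.9, 1.8]
finger_gap: 0.0244
grip_force: 0.0
```

Call:
jog_arm(
  motion=[
    {"x": -0.015, "y": -0.047, "z": 0, "wx": 0, "wy": 0, "wz": 0, "gripper": 0.48},
    {"x": -0.015, "y": -0.047, "z": 0, "wx": 0, "wy": 0, "wz": 0, "gripper": 0.48},
    {"x": -0.015, "y": -0.047, "z": 0, "wx": 0, "wy": 0, "wz": 0, "gripper": 0.48},
    {"x": -0.015, "y": -0.047, "z": 0, "wx": 0, "wy": 0, "wz": 0, "gripper": 0.48},
    {"x": -0.015, "y": -0.047, "z": 0, "wx": 0, "wy": 0, "wz": 0, "gripper": 0.48},
  ],
)

```text
t: 1.75
ee_pos: [0.4364, -0.008, 0.4049]
ee_rot: [[-0.998, -0.057, 0.001], [-0.057, 0.998, -0.0], [-0.001, -0.0, -1.0]]
force: [0.4, 0.6, 0.7]
finger_gap: 0.0241
grip_force: 0.0
```

Call:
jog_arm(
  motion=[
    {"x": -0.015, "y": -0.047, "z": 0.02, "wx": 0, "wy": 0, "wz": 0, "gripper": 0.48},
    {"x": -0.015, "y": -0.047, "z": 0.02, "wx": 0, "wy": 0, "wz": 0, "gripper": 0.48},
    {"x": 0, "y": -0.03, "z": 0.02, "wx": 0, "wy": 0, "wz": 0, "gripper": 0.48},
    {"x": 0, "y": 0, "z": 0, "wx": 0, "wy": 0, "wz": 0, "gripper": 0.48},
    {"x": 0, "y": 0, "z": 0, "wx": 0, "wy": 0, "wz": 0, "gripper": 0.48},
  ],
)

```text
t: 2.25
ee_pos: [0.471, -0.1225, 0.3468]
ee_rot: [[-0.998, -0.057, -0.001], [-0.057, 0.998, 0.001], [0.001, 0.001, -1.0]]
force: [0.3, -0.4, -0.3]
finger_gap: 0.024
grip_force: 0.0
```

Run:
```python
from rig import *
import cv2
s=state();print(s['t'],s['ee_pos'],s['ee_rot'],s['finger_gap'],s['joint_pos'])
f=grab_frame("wrist");cv2.imwrite("pics/wrist1.png",f["img"][:,:,::-1])
```

```text
2.25 [ 0.47104762 -0.12247454  0.34677321] [[-0.99839905 -0.05654992 -0.00119782]
 [-0.05655136  0.99839897  0.00120275]
 [ 0.00112789  0.00126856 -0.99999856]] 0.023988936089822582 [-5.03416101e-01 -1.92010230e-02  1.90225031e+00  4.99589287e-04
  1.26017285e+00 -2.13094638e+00]
```

View pics/wrist1.png

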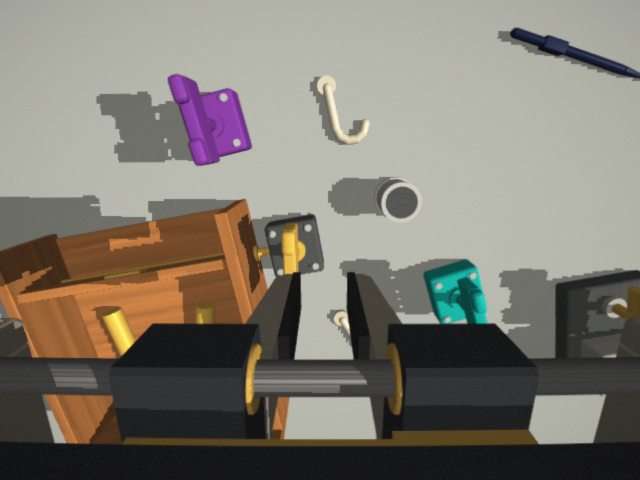

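Wrist view: the key is at about (292,250) on its dark gear box, and the wall edge runs from (247,200) to lower right. I'll zoom in to refine.

Run:
```python
import cv2
a=cv2.imread('pics/wrist1.png')[195:295,225:345]
cv2.imwrite('pics/crop2.png',cv2.resize(a,(720,600),interpolation=cv2.INTER_CUBIC))
```

```text
(no output)
```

View pics/crop2.png

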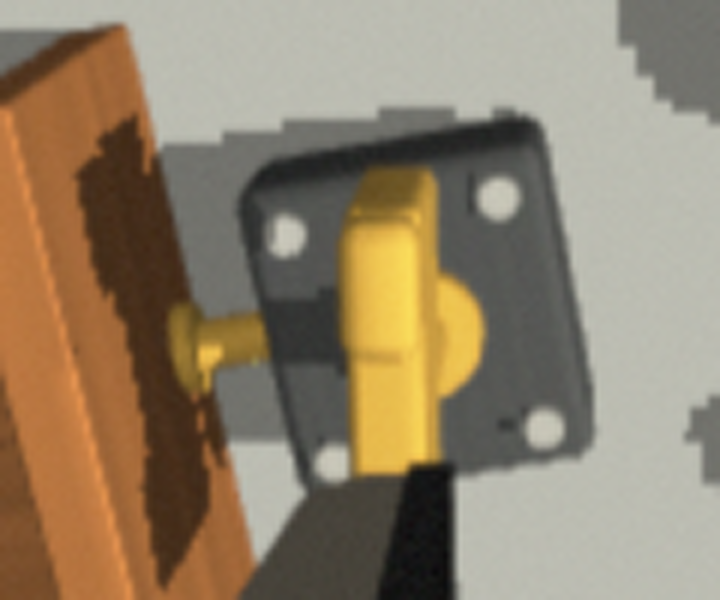

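Run:
```python
from rig import *; from h import *
f=grab_frame("wrist");c=lambda u,v,z:onz(f,(225+u/6-.4,195+v/6-.4),z)
o=c(380,222,.082);i=c(380,352,.082);print("lobe",o,i,np.linalg.norm(o-i))
b=c(397,450,.074);print("bar",b)
for a in((i-o),(b-o)): print(np.degrees(np.arctan2(a[1],a[0])))
d=(b-o)[:2];d/=np.linalg.norm(d);print("axis from lobe",o[:2]+.03*d,i[:2]+.012*d)
S=[c(*p,.031) for p in((286,236),(498,198),(545,428),(333,463))];print("box",sum(S)/4)
e=S[2]-S[1];g=S[3]-S[0];print("box ang",[np.degrees(np.arctan2(k[1],k[0])) for k in(e,g)])
w=[c(10,110,.07),c(128,595,.07)];k=w[1]-w[0];print("wall inner?",w,np.degrees(np.arctan2(k[1],k[0])))
w=[c(65,110,.07)]
s=state();print(s['ee_pos'])
```

```text
lobe [ 0.46054585 -0.14869146  0.082     ] [ 0.47680374 -0.14817393  0.082     ] 0.016266125849412626
bar [ 0.49227239 -0.14630612  0.074     ]
1.8232527609701117
4.299647721625732
axis from lobe [ 0.49046142 -0.14644228] [ 0.48876997 -0.14727426]
box [ 0.48987742 -0.14753844  0.031     ]
box ang [np.float64(13.942369888901395), np.float64(12.571515133923088)]
wall inner? [array([ 0.45196947, -0.19598512,  0.07      ]), array([ 0.5161228 , -0.18135183,  0.07      ])] 12.849258494709899
[ 0.47138631 -0.1214978   0.34795158]
```

Call:
jog_arm(
  motion=[
    {"x": -0.0168, "y": -0.0265, "z": 0, "wx": 0, "wy": 0, "wz": 0, "gripper": 0.48},
    {"x": 0, "y": 0, "z": 0.015, "wx": 0, "wy": 0, "wz": 0, "gripper": 0.48},
    {"x": 0, "y": 0, "z": 0.015, "wx": 0, "wy": 0, "wz": 0, "gripper": 0.48},
    {"x": 0, "y": 0, "z": 0, "wx": 0, "wy": 0, "wz": 0, "gripper": 0.48},
    {"x": 0, "y": 0, "z": 0, "wx": 0, "wy": 0, "wz": 0, "gripper": 0.48},
  ],
)

```text
t: 2.85
ee_pos: [0.4898, -0.147, 0.318]
ee_rot: [[-0.998, -0.059, 0.001], [-0.059, 0.998, -0.0], [-0.001, -0.0, -1.0]]
force: [0.2, 0.1, 0.9]
finger_gap: 0.0234
grip_force: 0.0
```

Call:
jog_arm(
  motion=[
    {"x": 0, "y": 0, "z": 0.02, "wx": 0, "wy": 0, "wz": 0, "gripper": 0.48},
    {"x": 0, "y": 0, "z": 0.02, "wx": 0, "wy": 0, "wz": 0, "gripper": 0.48},
    {"x": 0, "y": 0, "z": 0.015, "wx": 0, "wy": 0, "wz": 0, "gripper": 0.48},
    {"x": 0, "y": 0, "z": 0.015, "wx": 0, "wy": 0, "wz": 0, "gripper": 0.48},
    {"x": 0, "y": 0, "z": 0.012, "wx": 0, "wy": 0, "wz": 0, "gripper": 0.48},
  ],
)

```text
t: 3.35
ee_pos: [0.49, -0.1476, 0.2357]
ee_rot: [[-0.998, -0.059, 0.002], [-0.059, 0.998, -0.001], [-0.002, -0.001, -1.0]]
force: [0.3, -0.2, -0.3]
finger_gap: 0.0238
grip_force: 0.0
```

Run:
```python
from rig import *
import cv2,numpy as np
s=state();print(s['t'],s['ee_pos'],s['force'],s['wrist_torque'],s['finger_gap'])
a=grab_frame("scene")["img"][200:320,190:350,::-1];b=grab_frame("side")["img"][230:350,300:460,::-1]
cv2.imwrite('pics/c3.png',np.hstack([cv2.resize(i,(400,300),interpolation=cv2.INTER_CUBIC) for i in(a,b)]))
```

```text
3.35 [ 0.49001541 -0.14760305  0.23568187] [ 0.31553038 -0.1649837  -0.28589783] [ 0.01964034 -0.02930025  0.01544718] 0.023843108084027977
```

View pics/c3.png

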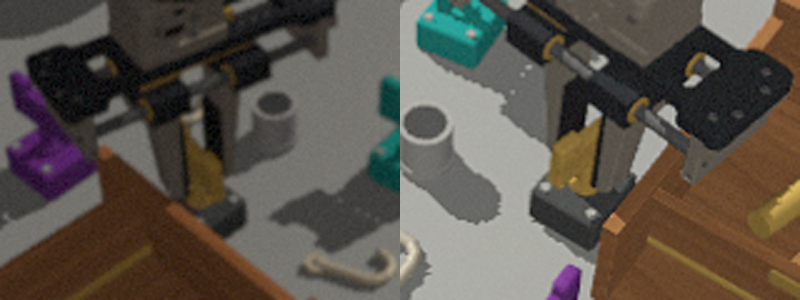

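The fingers straddle the key with no contact force, so I'll close and start turning.

Call:
jog_arm(
  motion=[
    {"x": 0, "y": 0, "z": 0, "wx": 0, "wy": 0, "wz": 0, "gripper": 1},
    {"x": 0, "y": 0, "z": 0, "wx": 0, "wy": 0, "wz": 0, "gripper": 1},
    {"x": 0, "y": 0, "z": 0, "wx": 0, "wy": 0, "wz": 0, "gripper": 1},
    {"x": 0, "y": 0, "z": 0, "wx": 0, "wy": 0, "wz": 0, "gripper": 1},
  ],
  force=25,
)

```text
t: 3.85
ee_pos: [0.49, -0.1476, 0.2362]
ee_rot: [[-0.998, -0.058, 0.002], [-0.058, 0.998, 0.001], [-0.002, 0.001, -1.0]]
force: [-0.3, 4.8, 6.1]
finger_gap: 0.0098
grip_force: 25.0
```

Call:
jog_arm(
  motion=[
    {"x": 0, "y": 0, "z": 0, "wx": 0, "wy": 0, "wz": 2, "gripper": 1},
    {"x": 0, "y": 0, "z": 0, "wx": 0, "wy": 0, "wz": 3, "gripper": 1},
    {"x": 0, "y": 0, "z": 0, "wx": 0, "wy": 0, "wz": 3, "gripper": 1},
    {"x": 0, "y": 0, "z": 0, "wx": 0, "wy": 0, "wz": 3, "gripper": 1},
    {"x": 0, "y": 0, "z": 0, "wx": 0, "wy": 0, "wz": 3, "gripper": 1},
  ],
)

```text
t: 4.35
ee_pos: [0.4901, -0.1477, 0.2362]
ee_rot: [[-0.982, 0.187, 0.002], [0.187, 0.982, 0.0], [-0.001, 0.0, -1.0]]
force: [-0.1, 4.3, 5.8]
finger_gap: 0.0101
grip_force: 25.0
```

Run:
```python
from rig import *
s=state();print(s['t'],s['force'],s['wrist_torque'],s['finger_gap'],s['grip_force'])
```

```text
4.35 [-0.11099557  4.28267688  5.77092453] [0.84981602 0.03986383 0.05545416] 0.010104226890149936 25.001636459492147
```

Turning well at 0.055 N m. About 56° remain.

Call:
jog_arm(
  motion=[
    {"x": 0, "y": 0, "z": 0, "wx": 0, "wy": 0, "wz": 4, "gripper": 1},
    {"x": 0, "y": 0, "z": 0, "wx": 0, "wy": 0, "wz": 4, "gripper": 1},
    {"x": 0, "y": 0, "z": 0, "wx": 0, "wy": 0, "wz": 4, "gripper": 1},
    {"x": 0, "y": 0, "z": 0, "wx": 0, "wy": 0, "wz": 4, "gripper": 1},
    {"x": 0, "y": 0, "z": 0, "wx": 0, "wy": 0, "wz": 4, "gripper": 1},
  ],
)

```text
t: 4.85
ee_pos: [0.49, -0.1479, 0.2362]
ee_rot: [[-0.859, 0.512, 0.001], [0.512, 0.859, -0.0], [-0.001, 0.0, -1.0]]
force: [-0.1, 3.3, 5.4]
finger_gap: 0.0098
grip_force: 25.0
```

Call:
jog_arm(
  motion=[
    {"x": 0, "y": 0, "z": 0, "wx": 0, "wy": 0, "wz": 4, "gripper": 1},
    {"x": 0, "y": 0, "z": 0, "wx": 0, "wy": 0, "wz": 4, "gripper": 1},
    {"x": 0, "y": 0, "z": 0, "wx": 0, "wy": 0, "wz": 4, "gripper": 1},
    {"x": 0, "y": 0, "z": 0, "wx": 0, "wy": 0, "wz": 4, "gripper": 1},
    {"x": 0, "y": 0, "z": 0, "wx": 0, "wy": 0, "wz": 4, "gripper": 1},
  ],
)

```text
t: 5.35
ee_pos: [0.4899, -0.148, 0.2362]
ee_rot: [[-0.632, 0.775, 0.001], [0.775, 0.632, -0.001], [-0.001, 0.0, -1.0]]
force: [-1.5, 3.1, 6.3]
finger_gap: 0.0097
grip_force: 25.0
```

Run:
```python
from rig import *
s=state();print(s['t'],s['force'],s['wrist_torque'],s['finger_gap'],s['grip_force'])
```

```text
5.35 [-1.54648799  3.12306894  6.30449512] [0.47705824 0.28932018 0.03212644] 0.009676538146225619 25.001086292322725
```

Call:
jog_arm(
  motion=[
    {"x": 0, "y": 0, "z": 0, "wx": 0, "wy": 0, "wz": 3, "gripper": 1},
    {"x": 0, "y": 0, "z": 0, "wx": 0, "wy": 0, "wz": 3, "gripper": 1},
    {"x": 0, "y": 0, "z": 0, "wx": 0, "wy": 0, "wz": 3, "gripper": 1},
    {"x": 0, "y": 0, "z": 0, "wx": 0, "wy": 0, "wz": 2, "gripper": 1},
    {"x": 0, "y": 0, "z": 0, "wx": 0, "wy": 0, "wz": 2, "gripper": 1},
  ],
)

```text
t: 5.85
ee_pos: [0.4899, -0.1481, 0.2362]
ee_rot: [[-0.442, 0.897, 0.001], [0.897, 0.442, -0.001], [-0.001, 0.0, -1.0]]
force: [-2.4, 3.0, 5.5]
finger_gap: 0.0097
grip_force: 25.0
```

Run:
```python
from rig import *
s=state();print(s['t'],s['force'],s['wrist_torque'],s['finger_gap'],s['grip_force'])
```

```text
5.85 [-2.36973589  3.00725199  5.53175107] [0.3766167 0.3280337 0.0281428] 0.009654321950774529 25.001824965002015
```

Call:
jog_arm(
  motion=[
    {"x": 0, "y": 0, "z": 0, "wx": 0, "wy": 0, "wz": 1, "gripper": 1},
    {"x": 0, "y": 0, "z": 0, "wx": 0, "wy": 0, "wz": 1, "gripper": 1},
    {"x": 0, "y": 0, "z": 0, "wx": 0, "wy": 0, "wz": 1, "gripper": 1},
  ],
)

```text
t: 6.15
ee_pos: [0.4898, -0.1481, 0.2362]
ee_rot: [[-0.396, 0.918, 0.001], [0.918, 0.396, -0.001], [-0.001, 0.0, -1.0]]
force: [-1.6, 2.3, 6.0]
finger_gap: 0.0097
grip_force: 25.0
```

Run:
```python
from rig import *
s=state();print(s['t'],s['force'],s['wrist_torque'],s['finger_gap'],s['grip_force'])
```

```text
6.15 [-1.58819843  2.27664551  5.96384389] [0.38845835 0.3622826  0.05587431] 0.009671899288744913 25.002021244727075
```

Call:
jog_arm(
  motion=[
    {"x": 0, "y": 0, "z": 0, "wx": 0, "wy": 0, "wz": 1, "gripper": 1},
    {"x": 0, "y": 0, "z": 0, "wx": 0, "wy": 0, "wz": 1, "gripper": 1},
    {"x": 0, "y": 0, "z": 0, "wx": 0, "wy": 0, "wz": 1, "gripper": 1},
  ],
)

```text
t: 6.45
ee_pos: [0.4899, -0.148, 0.2362]
ee_rot: [[-0.348, 0.937, 0.0], [0.937, 0.348, -0.001], [-0.001, 0.0, -1.0]]
force: [-1.8, 1.8, 5.7]
finger_gap: 0.0101
grip_force: 25.7
```

Run:
```python
from rig import *
s=state();print(s['t'],s['force'],s['wrist_torque'],s['finger_gap'],s['grip_force'])
```

```text
6.45 [-1.84640199  1.789223    5.6919653 ] [0.39684494 0.32928123 0.59931948] 0.010051889641150485 25.654948353767395
```

The torque jumped to 0.6 N m, so the key is on its hard stop. I'll release it and lift straight up.

Call:
jog_arm(
  motion=[
    {"x": 0, "y": 0, "z": 0, "wx": 0, "wy": 0, "wz": 0, "gripper": 1},
    {"x": 0, "y": 0, "z": 0, "wx": 0, "wy": 0, "wz": 0, "gripper": 0.48},
    {"x": 0, "y": 0, "z": 0, "wx": 0, "wy": 0, "wz": 0, "gripper": 0.48},
    {"x": 0, "y": 0, "z": 0, "wx": 0, "wy": 0, "wz": 0, "gripper": 0.48},
    {"x": 0, "y": 0, "z": 0, "wx": 0, "wy": 0, "wz": 0, "gripper": 0.48},
  ],
)

```text
t: 6.95
ee_pos: [0.4895, -0.148, 0.235]
ee_rot: [[-0.347, 0.938, -0.0], [0.938, 0.347, -0.0], [-0.0, -0.0, -1.0]]
force: [0.1, 0.9, 0.5]
finger_gap: 0.0236
grip_force: 0.0
```

Call:
jog_arm(
  motion=[
    {"x": 0, "y": 0, "z": -0.015, "wx": 0, "wy": 0, "wz": 0, "gripper": 0.48},
    {"x": 0, "y": 0, "z": -0.025, "wx": 0, "wy": 0, "wz": 0, "gripper": 0.48},
    {"x": 0, "y": 0, "z": -0.03, "wx": 0, "wy": 0, "wz": 0, "gripper": 0.48},
    {"x": 0, "y": 0, "z": -0.04, "wx": 0, "wy": 0, "wz": 0, "gripper": 0.48},
    {"x": 0, "y": 0, "z": -0.04, "wx": 0, "wy": 0, "wz": 0, "gripper": 0.48},
  ],
)

```text
t: 7.45
ee_pos: [0.4892, -0.1478, 0.3861]
ee_rot: [[-0.347, 0.938, -0.001], [0.938, 0.347, 0.0], [0.001, -0.001, -1.0]]
force: [0.7, -0.2, 0.5]
finger_gap: 0.0238
grip_force: 0.0
```

Run:
```python
from rig import *
import cv2,numpy as np
s=state();print(s['t'],s['ee_pos'],s['force'],s['finger_gap'])
a=grab_frame("wrist")["img"][:,:,::-1];b=grab_frame("side")["img"][200:440,280:600,::-1]
cv2.imwrite('pics/c4.png',np.hstack([cv2.resize(i,(400,300)) for i in(a,b)]))
```

```text
7.45 [ 0.48923308 -0.14777905  0.38613185] [ 0.72537387 -0.20778271  0.52054707] 0.023794930977575148
```

View pics/c4.png

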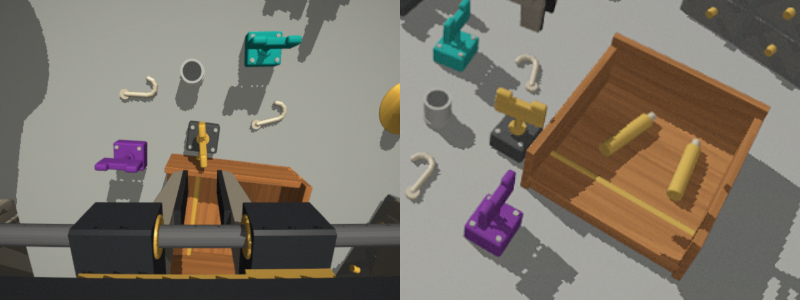

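The gate lies flat, the key stands across the wall, and the arm is clear.

```bash
python3 -c "
from rig import *
print(job_done())"
```

```text
the job is handed in; nothing more can be done
None
```

I turned the gate key clockwise to its hard stop and let go of it; the gate is down, the clamp screw was left alone, and the job was handed in at about 7.5 s with the arm clear.

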